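Snap shut the lid of the tealight box on the mantelpiece

TASK

The blue lid has only been laid on the clear box of tealights, and all four of its corners have sprung up. Press round the rim with your fingertips, corner by corner, until every corner has clicked down flat. Only press: the box is not to be picked up or shoved away from where it stands, and the other things on the mantelpiece are to be left alone.

Things in the scene. Friction and masses are not known exactly. Their poses are not given: they have to be found in the camera images.
- box: Clear plastic box of tealights with a soft blue snap-fit lid, loose, about 0.6 kg. Tub 150 (own x) x 110 (own y) mm, lid 164 x 124 mm with corners rounded to 16 mm. Origin: centre of the underside; z up. The flat of the shut lid lies 69 mm above the mantelpiece, its 4 mm wide rim bead 71 mm. The lid's middle is seated; each corner flexes on a diagonal crease that cuts off 56 mm along both edges
- lid_centre (a point): Middle of the lid's flat top, 69 mm above the mantelpiece; axes as the box
- corner_a (a joint): Flex of the lid corner at +x, +y of the box, in rad: about 0 (-0.02 to 0.01) = clicked shut, flush; about 0.245 = sprung up (its tip stands 8 mm high). A nib under it must pass a bead on the tub: it gives way at 0.22 N m about the crease (8 to 11 N down on the round mark or a little further out), resists ever less until 0.11, then snaps down by itself and stays; let go before that, it springs up
- corner_b (a joint): The same for the corner at -x, +y of the box
- corner_c (a joint): The same for the corner at -x, -y of the box
- corner_d (a joint): The same for the corner at +x, -y of the box
- corner_a_top (a point): Spot on the top face of that corner (a pale round mark lies there), 20 mm out from the crease on the diagonal and 13 mm in from the rounded tip: press here straight down. Own x points outward, away from the crease, y along the crease. 69 mm above the mantelpiece when shut, about 5 mm higher when sprung up. It is at (68, 48) mm of the box when shut
- corner_b_top (a point): The same for corner b, at (-68, 48) mm of the box
- corner_c_top (a point): The same for corner c, at (-68, -48) mm of the box
- corner_d_top (a point): The same for corner d, at (68, -48) mm of the box
- cup: Teal enamel cup with a handle, 80 mm across and 78 mm high, loose; origin under its centre. Leave alone
- jar: Frosted glass jar with a metal screw lid, 76 mm across and 92 mm high, loose; origin under its centre. Leave alone
- dinosaur: Green plastic toy dinosaur with orange back plates, about 175 mm long (own x, head to -x), 45 mm wide and 90 mm high, loose; origin under its middle. Leave alone
- memo_holder: Chrome memo holder: 60 mm round foot, wire stem and spring clip with a card, 113 mm high, loose; origin under its foot. Leave alone
- organiser: Bamboo two-tier organiser with a white ring dish on the upper tier, fixed, 170 (x) x 240 (y) mm and 112 mm high; origin under its centre. Leave alone

How it is judged:
By the outcome, as a careful person would: the job done as asked, in the order asked, and still so for the second after the job is handed in, with the robot touching nothing.
It also fails if it takes over 45 s, if anything falls off the work surface, if the arm or the gripper's body presses on something with over 40 N, if the wrist force passes 120 N, or if a joint passes its speed limit or range.

ROBOT

A 6-joint arm with a two-finger parallel gripper is mounted at the origin on the work surface. World frame = base frame: x ahead of the robot, y to its left, z up, the work surface at z = 0. Lengths are in m, angles in rad, forces in N, time in s.
With the tool pointing down it reaches from about 0.35 to 0.85 m from the base axis. Payload 8.1 kg.
Tool frame: the origin (TCP) lies at the very end of the fingers, on their centre line; the grasp point (between the pads) lies 19 mm behind it; x points along the fingers, y is the direction in which the jaws open and shut, and the axes are right-handed (so a half turn about x gives the same grasp; the last joint's range is limited). The gripper opens to 93 mm and grips with 3 to 60 N. Pads are 15 mm wide; open, the fingers measure 128 mm over their backs; the gripper's body (75 mm by 188 mm) begins 65 mm behind the grasp point.
Start: joints at [-1.242, 0.13, 1.488, -0, 1.523, -0.085], TCP at [0.241, -0.549, 0.198] pointing down, gripper open.
Joint ranges: [-2.96, 2.96], [-0.89, 2.26], [0.02, 2.5], [-1.34, 4.48], [0, 2.73], [-2.66, 2.66]. Speed limits (rad/s): [2.39, 2.39, 2.79, 3.14, 3.14, 3.14].

INTERFACE

Orientations are given as a rotation vector (axis times angle).
In Python, from plant import * gives the robot as it stands. The module is installed in compiled form; this text tells all that it offers.
- The arm moves only by the tool apply_moves, never from a script. Its argument "series" is a list of rows, each an object with "jaw": the gripper's target within -1 to 1 (shut at 1, half-way at 0, fully open at -1); "linear": the shift along the tool's x, y, z normalised to -1 to 1, where 1 is 0.6 m, a list of three; "roll": the turn about the tool's x normalised to -1 to 1, where 1 is 30 degrees. A call has 1 to 20 rows; each row is the pose to reach, as a shift and turn from the pose measured when the call began, along the tool's axes at that moment; what a row does not reach only later rows make up. A row lasts 1/8 s, in which the tool goes at most 62.5 mm and 10.7 degrees, less where a joint would pass 70% of its speed; a pose out of reach is approached as far as the arm can. A call with a number of a shift or a turn outside -1 to 1 is refused whole. A call with a gripper value outside its range is refused whole. The fingers move at their own pace and stop on an object; "force" is the grip in N (left out, the last holds). Time passes only in rows, so rows that repeat a pose let the fingers close. It gives the time, the measured TCP pose, the force and the opening at its end, in the units of the state.
- read_state(): the state, without advancing time (a new reading comes with each control period).
- read_camera(name): name is "side" or "top" or "wrist"; returns a dict with "pixels" (384x512x3 uint8, blue, green, red), "intrinsics" (3x3 intrinsics, pixels), "D" ([k1, k2, p1, p2, k3] as OpenCV has them; the pictures are not rectified), "rvec" (rotation vector, rad) and "tvec" (3), from world to camera coordinates, as OpenCV has them; the wrist camera has in their place "tool_from_camera" (4x4, takes a point from camera to tool coordinates, whose origin is the TCP and whose axes are the tool frame's). Camera axes: x right, y down, z forward; pixel columns grow to the right and rows downward; lengths in m; the calibration is good to about 2 mm. A picture is of the moment at which its call begins: read the wrist's pose just before it. There is no depth.
- close_job(): hands the job in, once; it reports no verdict.
The state is a dict: "t": time; "q": joint angles; "dq": joint speeds; "joint_torque": joint torques, N m; "tool_pos": TCP position; "orientation": TCP orientation; "force": force on the tool from outside, world axes, zero at the start; "wrist_torque": the same for the moment, N m; "opening": finger opening in m.
Only numpy, scipy, OpenCV 4.12 (cv2) and the standard library are available. Lean on these libraries where they do the work, as an engineer would, in place of code of your own. Each camera call takes 0.05 s, during which the arm holds its last target. There are 200 camera calls.

## Working session

There is one attempt and no reset: what is moved stays moved. The work goes in short steps, Python scripts to look and compute and a tool call to move; the robot and the scene stay as the last step left them, time stands still between calls to the robot, and variables do not carry over. Pictures are saved under pics/ and viewed, about 8 in all and at most 12, crops included, and the job is handed in when it is done.

Besides the shell and the picture viewer there is one more tool, called as name([rows], argument=value, ...), one row to a line, values as JSON. apply_moves: Moves the arm, as the interface text tells. Its arguments: {"type":"object","properties":{"series":{"type":"array"},"force":{"type":"number"}},"required":["series"]}

```bash
mkdir -p pics; cat > h.py <<'E'
from plant import *
import numpy as np, cv2
def ray(c,uv,z):
    uv=np.array(uv,float).reshape(-1,1,2)
    n=cv2.undistortPoints(uv,c["intrinsics"],c["D"]).reshape(-1,2)
    R=cv2.Rodrigues(np.array(c["rvec"],float))[0]; t=np.array(c["tvec"],float).ravel()
    o=-R.T@t; d=np.c_[n,np.ones(len(n))]@R
    return o+d*((z-o[2])/d[:,2])[:,None]
def proj(c,P):
    return cv2.projectPoints(np.array(P,float).reshape(-1,1,3),np.array(c["rvec"],float),np.array(c["tvec"],float),np.array(c["intrinsics"]),np.array(c["D"]))[0].reshape(-1,2)
E
python3 - <<'E'
from h import *
for k in ("top","side"):
    c=read_camera(k); np.save(k+".npy",c,allow_pickle=True); cv2.imwrite(f"pics/{k}0.png",c["pixels"])
    R=cv2.Rodrigues(np.array(c["rvec"],float))[0]; print(k,-R.T@np.ravel(c["tvec"]))
s=read_state(); print(s)
E
```

```text
top [0.4795652  0.09903696 1.21490795]
side [0.22711245 0.78686615 0.80242237]
{'t': 0.1, 'q': array([-1.24237250e+00,  1.31109302e-01,  1.48914884e+00,  2.90624049e-05,
        1.52298720e+00, -8.54203975e-02]), 'dq': array([ 0.00119004, -0.00035736, -0.00342306, -0.00074527, -0.00044092,
       -0.00107971]), 'joint_torque': array([ 1.08801818e-03, -5.61342072e+01, -4.93096662e+01,  7.70946639e-02,
        2.91099463e-02, -3.56222051e-05]), 'tool_pos': array([ 0.24112586, -0.548832  ,  0.19699006]), 'orientation': array([ 1.99389636,  0.42028242, -1.99424579]), 'force': array([-0.30736245,  0.22122741, -0.27720081]), 'wrist_torque': array([-0.02329607,  0.04677376, -0.00351803]), 'opening': 0.09272268594618417}
```

View pics/top0.png

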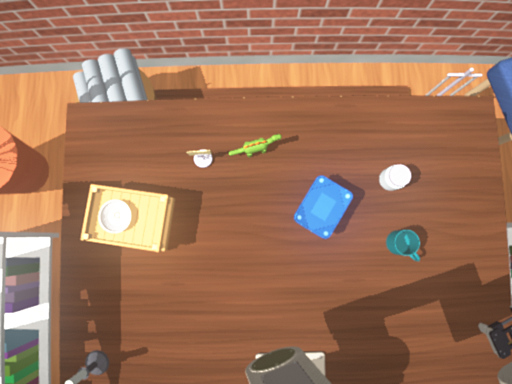

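View pics/side0.png

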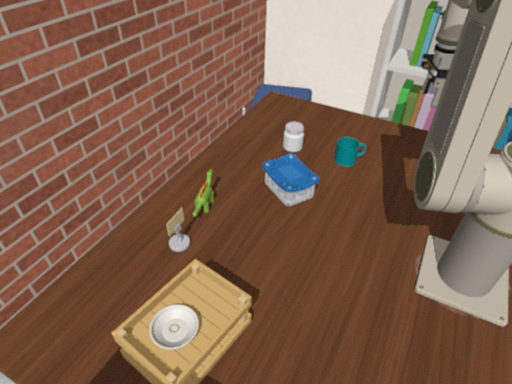

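Top view: the blue lid is centred near (324,207) with four pale corner marks. The jar is at (396,177), the cup at (405,243) and the dinosaur at (256,146). Next I'll measure the marks in both views.

```bash
python3 - <<'E'
from h import *
T=np.load("top.npy",allow_pickle=True).item();S=np.load("side.npy",allow_pickle=True).item()
def lid(c,box):
    hsv=cv2.cvtColor(c["pixels"],cv2.COLOR_BGR2HSV)
    m=cv2.inRange(hsv,(98,90,90),(118,255,255)); k=np.zeros_like(m); x0,y0,x1,y1=box; k[y0:y1,x0:x1]=255; m&=k
    n=max(cv2.findContours(m,cv2.RETR_EXTERNAL,cv2.CHAIN_APPROX_NONE)[0],key=cv2.contourArea)
    f=np.zeros_like(m); cv2.drawContours(f,[n],-1,255,-1)
    return hsv,f,n
for nm,c,b in (("top",T,(280,160,365,250)),("side",S,(250,145,330,210))):
    hsv,f,n=lid(c,b)
    p=cv2.inRange(hsv,(85,0,170),(130,125,255))&cv2.dilate(f,np.ones((3,3)))
    k,l,st,ce=cv2.connectedComponentsWithStats(p)
    pts=[ce[i] for i in range(1,k) if st[i,4]>3]
    print(nm,[(ce[i].round(1),st[i,4]) for i in range(1,k) if st[i,4]>1])
    if pts: print(ray(c,pts,.074).round(4))
    if nm=="top":
        w=ray(c,n.reshape(-1,2),.073)[:,:2].astype(np.float32); r=cv2.minAreaRect(w*1000); print(r)
    M=cv2.moments(f,True); print("cent",ray(c,[(M["m10"]/M["m00"],M["m01"]/M["m00"])],.072))
x0,y0,x1,y1=285,165,425,265
cv2.imwrite("pics/crop1.png",np.vstack([cv2.resize(T["pixels"][165:245,285:425],None,fx=4,fy=4,interpolation=2)[:300],cv2.resize(S["pixels"][140:215,250:390],None,fx=4,fy=4,interpolation=2)]))
E
```

```text
top [(array([321., 175.]), np.int32(3)), (array([315.5, 178.5]), np.int32(2)), (array([320.9, 180. ]), np.int32(20)), (array([347.1, 195.7]), np.int32(20)), (array([300.5, 203.5]), np.int32(2)), (array([297.5, 208.5]), np.int32(2)), (array([298.9, 216.6]), np.int32(11)), (array([303.5, 226.5]), np.int32(2)), (array([311., 231.]), np.int32(3)), (array([325.5, 233. ]), np.int32(16)), (array([318.5, 235.5]), np.int32(2)), (array([330.5, 234.5]), np.int32(2)), (array([325., 238.]), np.int32(3))]
[[ 0.6478 -0.105   0.074 ]
 [ 0.5972 -0.1844  0.074 ]
 [ 0.5357 -0.033   0.074 ]
 [ 0.4841 -0.1127  0.074 ]]
((565.8466796875, -108.759521484375), (129.62777709960938, 170.07400512695312), 57.809783935546875)
cent [[ 0.56528801 -0.10859413  0.072     ]]
side [(array([290.9, 156.1]), np.int32(8)), (array([266.9, 164.1]), np.int32(8)), (array([313.9, 177.9]), np.int32(8)), (array([289. , 186.8]), np.int32(4)), (array([289.1, 192.6]), np.int32(7))]
[[ 0.5958 -0.1856  0.074 ]
 [ 0.6471 -0.1042  0.074 ]
 [ 0.4827 -0.1121  0.074 ]
 [ 0.5343 -0.0329  0.074 ]
 [ 0.5226 -0.0079  0.074 ]]
cent [[ 0.56016412 -0.09991712  0.072     ]]
```

View pics/crop1.png

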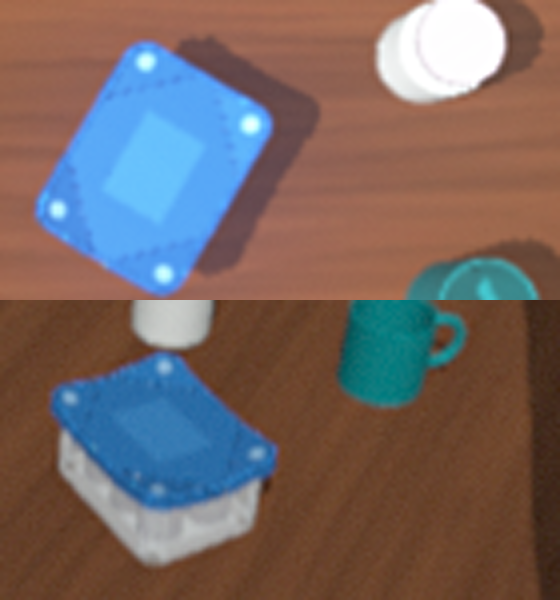

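The crops confirm four sprung corners with marks. Both views agree to about 1.5 mm, and the spacings of 95 and 133 mm fit the given 96 × 136 mm with the corners up. The lid centre is about (0.5655, -0.1088), with the long axis at -32.6°. Now to work out the move to the first corner.

```bash
cat >> h.py <<'E'
C=np.array([.5655,-.1088]); a=np.deg2rad(-32.6); U=np.array([np.cos(a),np.sin(a)]); V=np.array([-U[1],U[0]])
PT=dict(a=C+.069*U+.049*V,d=C+.069*U-.049*V,c=C-.069*U-.049*V,b=C-.069*U+.049*V)
def plan(k,z):
    s=read_state(); R=cv2.Rodrigues(s["orientation"])[0]
    print(k,"t",round(s["t"],2),"pos",s["tool_pos"].round(4),"F",s["force"].round(1),"lin",(R.T@(np.r_[PT[k],z]-s["tool_pos"])/.6).round(4))
    return R
E
python3 -c "
from h import *
R=plan('d',.10);print(R.round(3),PT)
plan('d',.197)"
```

```text
d t 0.1 pos [ 0.2411 -0.5488  0.197 ] F [-0.3  0.2 -0.3] lin [ 0.1623 -0.3128 -0.7857]
[[-0.001  0.402 -0.916]
 [ 0.002 -0.916 -0.402]
 [-1.    -0.002 -0.   ]] {'a': array([ 0.65002898, -0.10469502]), 'd': array([ 0.59722945, -0.18725535]), 'c': array([ 0.48097102, -0.11290498]), 'b': array([ 0.53377055, -0.03034465])}
d t 0.1 pos [ 0.2411 -0.5488  0.197 ] F [-0.3  0.2 -0.3] lin [ 6.000e-04 -3.131e-01 -7.857e-01]
```

apply_moves([
  {"jaw": 1,"linear": [0,-0.313,-0.786],"roll": 0},
  {"jaw": 1,"linear": [0,-0.313,-0.786],"roll": 0},
  {"jaw": 1,"linear": [0,-0.313,-0.786],"roll": 0},
  {"jaw": 1,"linear": [0,-0.313,-0.786],"roll": 0},
  {"jaw": 1,"linear": [0,-0.313,-0.786],"roll": 0},
  {"jaw": 1,"linear": [0,-0.313,-0.786],"roll": 0},
  {"jaw": 1,"linear": [0,-0.313,-0.786],"roll": 0},
  {"jaw": 1,"linear": [0,-0.313,-0.786],"roll": 0},
  {"jaw": 1,"linear": [0,-0.313,-0.786],"roll": 0},
  {"jaw": 1,"linear": [0,-0.313,-0.786],"roll": 0},
  {"jaw": 1,"linear": [0,-0.313,-0.786],"roll": 0},
  {"jaw": 1,"linear": [0.16,-0.313,-0.786],"roll": 0},
  {"jaw": 1,"linear": [0.16,-0.313,-0.786],"roll": 0},
  {"jaw": 1,"linear": [0.16,-0.313,-0.786],"roll": 0},
  {"jaw": 1,"linear": [0.16,-0.313,-0.786],"roll": 0},
], force=20)

```text
t: 1.98
tool_pos: [0.5979, -0.1884, 0.1035]
orientation: [1.996, 0.417, -1.993]
force: [0.1, -0.3, 0.7]
opening: 0.0003
```

```bash
python3 -c "
from h import *
plan('d',.072);print(read_state()['opening'])
c=read_camera('wrist');cv2.imwrite('pics/w1.png',c['pixels'])"
```

```text
d t 1.98 pos [ 0.5979 -0.1884  0.1035] F [ 0.1 -0.3  0.7] lin [ 0.0525 -0.0022  0.0003]
0.0003296154846695624
```

View pics/w1.png

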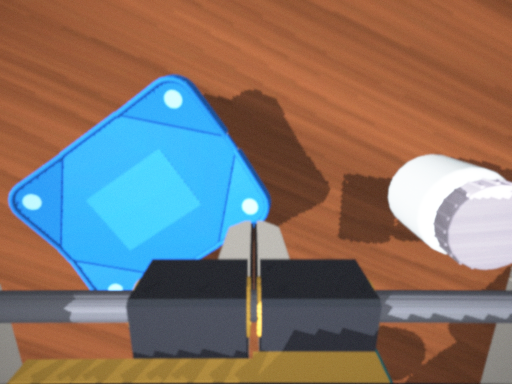

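The wrist view shows the shut fingertips (about (253,230)) just short of the corner mark at (250,207), in line with it given the height parallax. Pressing in small steps.

apply_moves([
  {"jaw": 1,"linear": [0.03,-0.002,0],"roll": 0},
  {"jaw": 1,"linear": [0.04,-0.002,0],"roll": 0},
  {"jaw": 1,"linear": [0.044,-0.002,0],"roll": 0},
  {"jaw": 1,"linear": [0.047,-0.002,0],"roll": 0},
  {"jaw": 1,"linear": [0.05,-0.002,0],"roll": 0},
])

```text
t: 2.65
tool_pos: [0.5984, -0.1874, 0.0744]
orientation: [1.997, 0.417, -1.99]
force: [0.3, -1.0, 0.4]
opening: 0.0001
```

apply_moves([
  {"jaw": 1,"linear": [0.003,0,0],"roll": 0},
  {"jaw": 1,"linear": [0.006,0,0],"roll": 0},
  {"jaw": 1,"linear": [0.006,0,0],"roll": 0},
])

```text
t: 3.02
tool_pos: [0.5983, -0.1873, 0.0705]
orientation: [1.997, 0.417, -1.991]
force: [0.4, 0.7, 0.5]
opening: 0.0005
```

```bash
python3 -c "
from h import *
plan('d',.069)
c=read_camera('side');cv2.imwrite('pics/s2.png',cv2.resize(c['pixels'][120:220,230:350],None,fx=5,fy=5,interpolation=2))"
```

```text
d t 3.02 pos [ 0.5983 -0.1873  0.0705] F [0.4 0.7 0.5] lin [ 0.0025 -0.0008  0.0016]
```

View pics/s2.png

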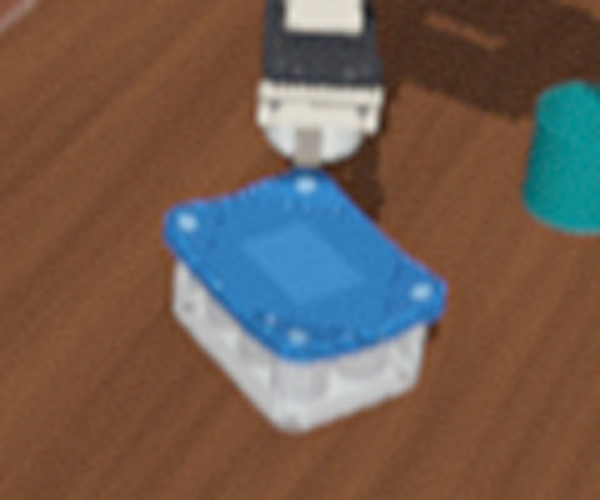

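```bash
python3 -c "
from h import *
s=read_state();T=s['tool_pos']
for k in ('side','top'):
    c=read_camera(k);print(k,proj(c,T).round(1),proj(c,T+[0,0,.02]).round(1),proj(c,np.r_[PT['d'],.074]).round(1))
    if k=='top': cv2.imwrite('pics/t3.png',cv2.resize(c['pixels'][130:260,270:400],None,fx=4,fy=4,interpolation=2))
c=read_camera('wrist');cv2.imwrite('pics/w3.png',c['pixels'])
X=np.linalg.inv(np.array(c['tool_from_camera']));K=np.array(c['intrinsics'])
print(cv2.projectPoints(X[:3,3].reshape(1,1,3),np.zeros(3),np.zeros(3),K,np.array(c['D']))[0],X[:3,3])
"
```

```text
side [[290.3 156.4]] [[290.8 151.6]] [[290.7 155.8]]
top [[347.8 195.4]] [[349.4 194.7]] [[348.  195.7]]
[[[252.80831566 221.07420692]]] [-0.00039696  0.02333593  0.20158743]
```

View pics/w3.png

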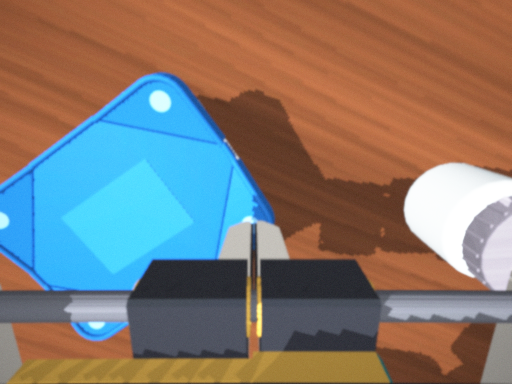

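```bash
python3 - <<'E'
from h import *
c=read_camera('wrist');K=np.array(c['intrinsics']);print(K[0,0],np.ravel(c['D']))
s=read_state(); R=cv2.Rodrigues(s["orientation"])[0]; X=np.array(c['tool_from_camera'])
print(X.round(3))
# marks in wrist view -> world by PnP-free check: project the two-view marks
Xi=np.linalg.inv(X)
for z in (.074,.064,.054,.034):
  W=np.array([[.6473,-.1046,z],[.5965,-.185,z],[.4834,-.1124,z]])
  P=((W-s['tool_pos'])@R)@Xi[:3,:3].T+Xi[:3,3]
  print(z,cv2.projectPoints(P.reshape(-1,1,3),np.zeros(3),np.zeros(3),K,np.array(c['D']))[0].reshape(-1,2).round(0).tolist())
hsv=cv2.cvtColor(c['pixels'],cv2.COLOR_BGR2HSV);m=cv2.inRange(hsv,(80,0,190),(110,110,255))
k,l,st,ce=cv2.connectedComponentsWithStats(m);print([(ce[i].round(1),st[i,4]) for i in range(1,k) if 30<st[i,4]<900])
a=read_camera('side')['pixels'];b=np.load('side.npy',allow_pickle=True).item()['pixels']
d=cv2.absdiff(a,b).max(2)[140:170,275:310]; print((d//10)[::1,::2])
cv2.imwrite('pics/s4.png',np.hstack([cv2.resize(x[130:205,255:325],None,fx=5.5,fy=7,interpolation=0) for x in (b,a)]))
E
```

```text
302.72333114429125 [0.00987836 0.         0.         0.         0.        ]
[[-0.    -0.288  0.957 -0.186]
 [ 1.     0.     0.     0.   ]
 [-0.     0.957  0.288 -0.08 ]
 [ 0.     0.     0.     1.   ]]
0.074 [[156.0, 99.0], [248.0, 224.0], [94.0, 319.0]]
0.064 [[161.0, 99.0], [248.0, 218.0], [101.0, 310.0]]
0.054 [[165.0, 99.0], [249.0, 213.0], [107.0, 301.0]]
0.034 [[173.0, 99.0], [249.0, 203.0], [118.0, 286.0]]
[(array([159.8, 100.9]), np.int32(347)), (array([475.2, 216.1]), np.int32(38)), (array([  3.2, 220.2]), np.int32(105)), (array([240.4, 227.4]), np.int32(169)), (array([464. , 259.8]), np.int32(102)), (array([ 96.2, 323.8]), np.int32(108))]
[[ 1  1  1  6  6  2  1  0  0  2  1  0  2  2 11 12  2  1]
 [ 1  1  1  8  7  1  3  2  2  0  1  1  2  0  7  9  2  1]
 [ 1  1  1  9  8  2  3  2  2  2  2  2  3  1  8  8  2  2]
 [ 1  2  1  9  8  4  3  2  2  2  2  3  4  4 12  8  1  1]
 [ 2  1  1  6  6  3  3  1  1  1  1  3  4  6 14  8  1  1]
 [ 1  1  1  2  3  2  2  2  2  2  1  2  3  5 12  6  1  1]
 [ 1  1  1  1  2  2  2  3  4  4  1  2  1  3  7  1  0  2]
 [ 1  1  2  1  1  2  2  4  5  4  1  2  2  2  
[... 566 characters left out ...]
 2  2  2  1  2]
 [ 1  2  1  2  2  2  2  2  2  2  2  1  2  2  2  2  1  1]
 [ 2  2  2  1  1  2  1  2  2  2  2  2  2  2  3  2  0  1]
 [ 2  1  2  2  2  2  2  2  2  2  2  2  1  2  2  2  1  1]
 [ 2  1  2  1  2  2  2  2  2  2  2  2  2  2  2  2  1  1]
 [ 2  2  2  2  2  2  1  2  2  2  2  2  2  2  2  1  2  1]
 [ 2  2  2  2  2  2  2  2  2  1  2  2  1  2  2  1  1  1]
 [ 2  2  2  2  1  2  2  2  2  2  1  1  1  2  1  0  1  1]
 [ 2  2  1  1  2  2  2  2  2  2  2  2  2  2  2  1  1  1]
 [ 2  2  2  2  2  2  2  2  2  2  2  2  2  2  2  1  1  1]
 [ 2  2  2  2  2  2  2  2  2  2  1  2  1  2  2  2  1  1]
 [ 2  2  2  2  2  2  2  2  2  2  2  1  2  1  2  2  2  1]
 [ 2  2  2  2  1  2  2  2  2  2  2  2  2  2  2  2  2  2]]
```

View pics/s4.png

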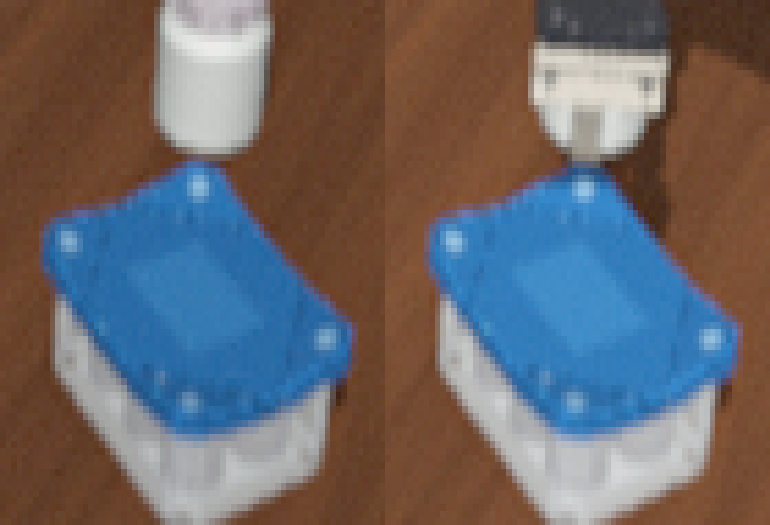

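The white shape behind the gripper is the jar. The fingertip is the narrow grey stick ending near (291,153), and the mark at (291,156) has not changed. There is no force, so the tip still seems a few mm above the lid. I'll descend in guarded steps.

apply_moves([
  {"jaw": 1,"linear": [0.004,0,0],"roll": 0},
  {"jaw": 1,"linear": [0.006,0,0],"roll": 0},
  {"jaw": 1,"linear": [0.006,0,0],"roll": 0},
])

```text
t: 3.7
tool_pos: [0.5983, -0.1873, 0.0669]
orientation: [1.997, 0.417, -1.991]
force: [-0.3, -0.8, 0.4]
opening: 0.0002
```

apply_moves([
  {"jaw": 1,"linear": [0.005,0,0],"roll": 0},
  {"jaw": 1,"linear": [0.005,0,0],"roll": 0},
])

```text
t: 3.95
tool_pos: [0.598, -0.1872, 0.0635]
orientation: [1.996, 0.417, -1.991]
force: [-1.1, -0.3, -0.0]
opening: 0.0006
```

```bash
python3 - <<'E'
from h import *
plan('d',.069); s=read_state(); print(s['joint_torque'].round(1))
a=read_camera('side')['pixels'];c=read_camera('top');b=c['pixels'];w=read_camera('wrist')['pixels']
cv2.imwrite('pics/s5.png',np.hstack([cv2.resize(a[130:200,260:325],(390,420),interpolation=2),cv2.resize(w[150:290,180:310],(390,420),interpolation=2)]))
E
```

```text
d t 3.95 pos [ 0.598  -0.1872  0.0635] F [-1.1 -0.3 -0. ] lin [-0.0091 -0.0004  0.0012]
[ -0.  -61.6 -46.4   0.1  -0.1   0. ]
```

View pics/s5.png

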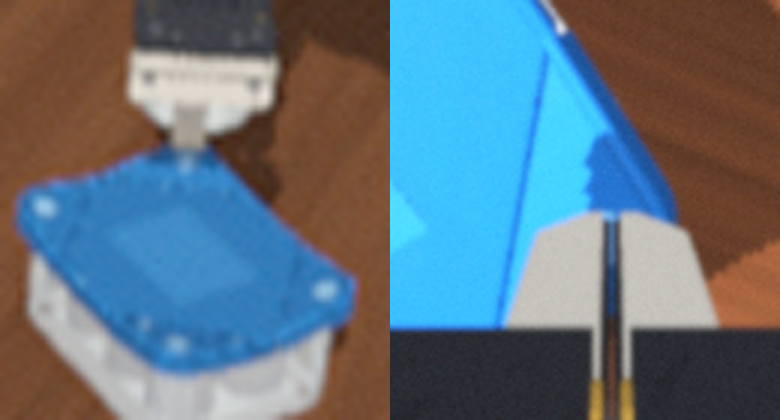

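The tip is closing on the mark in the side crop, now at about (291,155), with its shadow on the corner. Still no contact, so I continue in guarded steps.

apply_moves([
  {"jaw": 1,"linear": [0.004,0,0],"roll": 0},
  {"jaw": 1,"linear": [0.004,0,0],"roll": 0},
])

```text
t: 4.35
tool_pos: [0.5981, -0.1872, 0.0613]
orientation: [1.997, 0.417, -1.991]
force: [0.6, 0.4, 0.2]
opening: 0.0002
```

apply_moves([
  {"jaw": 1,"linear": [0.004,0,0],"roll": 0},
  {"jaw": 1,"linear": [0.004,0,0],"roll": 0},
])

```text
t: 4.6
tool_pos: [0.5979, -0.1871, 0.0585]
orientation: [1.996, 0.418, -1.992]
force: [0.3, -0.1, -0.5]
opening: 0.0006
```

```bash
cat > chk.py <<'E'
from h import *
import sys
s=read_state(); print(s['t'].__round__(2),s['tool_pos'].round(4),'F',s['force'].round(1),'tq',s['joint_torque'].round(1))
a=read_camera('side');b=np.load('side.npy',allow_pickle=True).item()
for n,u,v in (('d',291,156),('a',267,164),('c',314,178),('b',289,187)):
    g=[x['pixels'][v-4:v+5,u-4:u+5].astype(float).min(2) for x in (a,b)]
    o=[]
    for q in g:
        w=np.clip(q-np.percentile(q,60),0,None); yy,xx=np.mgrid[v-4:v+5,u-4:u+5]; o+=[((w*xx).sum()/w.sum()).round(1),((w*yy).sum()/w.sum()).round(1)]
    print(n,o)
print('tip expected',proj(a,s['tool_pos']).round(1))
E
python3 chk.py
```

```text
4.6 [ 0.5979 -0.1871  0.0585] F [ 0.3 -0.1 -0.5] tq [ -0.  -61.6 -46.2   0.1  -0.1   0. ]
d [np.float64(290.9), np.float64(153.6), np.float64(290.9), np.float64(155.2)]
a [np.float64(266.9), np.float64(163.0), np.float64(266.9), np.float64(163.0)]
c [np.float64(314.6), np.float64(177.5), np.float64(314.6), np.float64(177.5)]
b [np.float64(288.4), np.float64(188.0), np.float64(288.4), np.float64(188.1)]
tip expected [[290.2 159.4]]
```

apply_moves([
  {"jaw": 1,"linear": [0.005,0,0],"roll": 0},
  {"jaw": 1,"linear": [0.005,0,0],"roll": 0},
])

```text
t: 4.9
tool_pos: [0.5979, -0.1871, 0.0554]
orientation: [1.996, 0.418, -1.992]
force: [0.5, 0.2, 0.1]
opening: 0.0003
```

```bash
python3 chk.py; python3 -c "
from h import *
a=read_camera('side')['pixels'];w=read_camera('wrist')['pixels']
cv2.imwrite('pics/s6.png',np.hstack([cv2.resize(a[130:200,260:325],(390,420),interpolation=2),cv2.resize(w[150:290,180:310],(390,420),interpolation=2)]))"
```

```text
4.9 [ 0.5979 -0.1871  0.0554] F [0.5 0.2 0.1] tq [ -0.3 -61.2 -45.6  -0.1  -0.1   0. ]
d [np.float64(290.8), np.float64(153.9), np.float64(290.9), np.float64(155.2)]
a [np.float64(266.9), np.float64(163.0), np.float64(266.9), np.float64(163.0)]
c [np.float64(314.6), np.float64(177.5), np.float64(314.6), np.float64(177.5)]
b [np.float64(288.4), np.float64(188.1), np.float64(288.4), np.float64(188.1)]
tip expected [[290.1 160.1]]
```

View pics/s6.png

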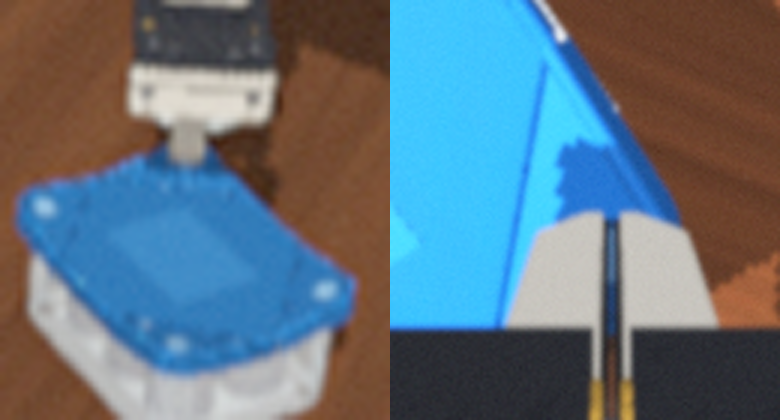

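The tip now covers the mark in the side crop, at about (291,157), where the reported pose predicts row 160. So the reported z seems to read about 12 mm low. I continue under guard.

apply_moves([
  {"jaw": 1,"linear": [0.004,0,0],"roll": 0},
  {"jaw": 1,"linear": [0.004,0,0],"roll": 0},
])

```text
t: 5.3
tool_pos: [0.5983, -0.1875, 0.054]
orientation: [1.997, 0.417, -1.991]
force: [-2.7, -0.6, 7.0]
opening: 0.0003
```

```bash
python3 chk.py|head -2
```

```text
5.3 [ 0.5983 -0.1875  0.054 ] F [-2.7 -0.6  7. ] tq [  0.2 -58.2 -44.    0.3  -0.9  -0. ]
d [np.float64(290.9), np.float64(154.0), np.float64(290.9), np.float64(155.2)]
```

apply_moves([
  {"jaw": 1,"linear": [0.004,0,0],"roll": 0},
  {"jaw": 1,"linear": [0.004,0,0],"roll": 0},
])

```text
t: 5.6
tool_pos: [0.5985, -0.188, 0.0522]
orientation: [1.997, 0.416, -1.99]
force: [-1.0, -0.8, 3.6]
opening: 0.0009
```

```bash
python3 chk.py|head -2
```

```text
5.6 [ 0.5985 -0.188   0.0522] F [-1.  -0.8  3.6] tq [  1.1 -60.  -44.7   0.7  -0.3  -0. ]
d [np.float64(290.9), np.float64(154.1), np.float64(290.9), np.float64(155.2)]
```

Contact made: 7 N at z=0.054, then giving way. I follow it down.

apply_moves([
  {"jaw": 1,"linear": [0.004,0,0],"roll": 0},
  {"jaw": 1,"linear": [0.004,0,0],"roll": 0},
])

```text
t: 5.9
tool_pos: [0.5981, -0.1876, 0.049]
orientation: [1.996, 0.416, -1.991]
force: [-0.5, -0.7, 0.2]
opening: 0.0005
```

apply_moves([
  {"jaw": 1,"linear": [0.003,0,0],"roll": 0},
  {"jaw": 1,"linear": [0.003,0,0],"roll": 0},
])

```text
t: 6.15
tool_pos: [0.5984, -0.1876, 0.0484]
orientation: [1.997, 0.416, -1.991]
force: [-4.9, 0.9, 9.7]
opening: 0.0
```

Force fell to about 0 (snap-through), then rose to 9.7 N against the seat. Lifting to check the corner.

apply_moves([
  {"jaw": 1,"linear": [-0.02,0,0],"roll": 0},
  {"jaw": 1,"linear": [-0.07,0,0],"roll": 0},
  {"jaw": 1,"linear": [-0.07,0,0],"roll": 0},
])

```text
t: 6.52
tool_pos: [0.6006, -0.1884, 0.0939]
orientation: [2.0, 0.413, -1.984]
force: [0.3, -0.1, -0.9]
opening: 0.0004
```

```bash
python3 chk.py; python3 -c "
from h import *
plan('a',.062)
a=read_camera('side')['pixels'];b=read_camera('wrist')['pixels']
cv2.imwrite('pics/s7.png',np.hstack([cv2.resize(a[130:200,255:325],(420,420),interpolation=2),cv2.resize(b[:,:300],(328,420))]))"
```

```text
6.53 [ 0.6006 -0.1884  0.0939] F [ 0.3 -0.1 -0.9] tq [  0.1 -60.4 -46.5   0.1   0.6  -0. ]
d [np.float64(291.0), np.float64(155.9), np.float64(290.9), np.float64(155.2)]
a [np.float64(266.9), np.float64(163.0), np.float64(266.9), np.float64(163.0)]
c [np.float64(314.6), np.float64(177.5), np.float64(314.6), np.float64(177.5)]
b [np.float64(288.4), np.float64(188.0), np.float64(288.4), np.float64(188.1)]
tip expected [[290.4 150.5]]
a t 6.58 pos [ 0.5995 -0.188   0.092 ] F [-0.2  0.  -0.7] lin [ 0.0503 -0.0936 -0.1326]
```

View pics/s7.png

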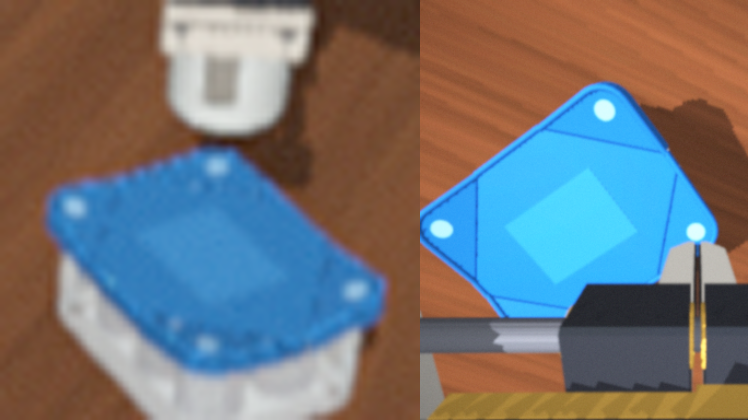

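Corner d's mark dropped about 1 px in the side view, consistent with being shut. The other marks are unchanged, so the box did not move. Next is corner a.

apply_moves([
  {"jaw": 1,"linear": [0,-0.0936,-0.1326],"roll": 0},
  {"jaw": 1,"linear": [0,-0.0936,-0.1326],"roll": 0},
  {"jaw": 1,"linear": [0.02,-0.0936,-0.1326],"roll": 0},
  {"jaw": 1,"linear": [0.045,-0.0936,-0.1326],"roll": 0},
  {"jaw": 1,"linear": [0.052,-0.0936,-0.1326],"roll": 0},
  {"jaw": 1,"linear": [0.052,-0.0936,-0.1326],"roll": 0},
])

```text
t: 7.42
tool_pos: [0.6472, -0.1049, 0.0575]
orientation: [1.995, 0.417, -1.994]
force: [0.6, 0.6, 0.5]
opening: 0.0007
```

```bash
python3 chk.py; python3 -c "
from h import *
plan('a',.048)"
```

```text
7.42 [ 0.6472 -0.1049  0.0575] F [0.6 0.6 0.5] tq [  0.1 -64.7 -45.7   0.1  -0.1  -0. ]
d [np.float64(291.4), np.float64(155.7), np.float64(290.9), np.float64(155.2)]
a [np.float64(266.9), np.float64(161.9), np.float64(266.9), np.float64(163.0)]
c [np.float64(314.6), np.float64(177.5), np.float64(314.6), np.float64(177.5)]
b [np.float64(288.4), np.float64(188.0), np.float64(288.4), np.float64(188.1)]
tip expected [[266.8 168. ]]
a t 7.47 pos [ 0.6479 -0.1048  0.0583] F [-0.2 -0.4  0.8] lin [ 0.0173  0.0012 -0.0034]
```

apply_moves([
  {"jaw": 1,"linear": [0.004,0.001,-0.003],"roll": 0},
  {"jaw": 1,"linear": [0.006,0.001,-0.003],"roll": 0},
])

```text
t: 7.72
tool_pos: [0.6501, -0.105, 0.0558]
orientation: [1.997, 0.415, -1.992]
force: [-2.2, 0.3, 4.4]
opening: 0.0003
```

apply_moves([
  {"jaw": 1,"linear": [0.004,0,0],"roll": 0},
  {"jaw": 1,"linear": [0.004,0,0],"roll": 0},
])

```text
t: 7.98
tool_pos: [0.6504, -0.1051, 0.0534]
orientation: [1.998, 0.415, -1.991]
force: [-0.9, -0.1, 0.9]
opening: 0.0005
```

apply_moves([
  {"jaw": 1,"linear": [0.004,0,0],"roll": 0},
  {"jaw": 1,"linear": [0.004,0,0],"roll": 0},
])

```text
t: 8.22
tool_pos: [0.6501, -0.1051, 0.0504]
orientation: [1.997, 0.415, -1.992]
force: [0.5, -0.4, 0.2]
opening: 0.0007
```

apply_moves([
  {"jaw": 1,"linear": [0.003,0,0],"roll": 0},
  {"jaw": 1,"linear": [0.003,0,0],"roll": 0},
])

```text
t: 8.48
tool_pos: [0.65, -0.1053, 0.0487]
orientation: [1.997, 0.415, -1.992]
force: [-1.4, 0.3, 2.5]
opening: 0.0008
```

Corner a gives the same sign: snapped free, then on the seat. One more small push, then lift.

apply_moves([
  {"jaw": 1,"linear": [0.002,0,0],"roll": 0},
  {"jaw": 1,"linear": [0.002,0,0],"roll": 0},
])

```text
t: 8.72
tool_pos: [0.6501, -0.1054, 0.0485]
orientation: [1.997, 0.415, -1.992]
force: [-5.4, 0.1, 8.2]
opening: 0.0005
```

apply_moves([
  {"jaw": 1,"linear": [-0.02,0,0],"roll": 0},
  {"jaw": 1,"linear": [-0.07,0,0],"roll": 0},
  {"jaw": 1,"linear": [-0.07,0,0],"roll": 0},
  {"jaw": 1,"linear": [-0.07,0,0],"roll": 0},
])

```text
t: 9.22
tool_pos: [0.65, -0.1053, 0.0902]
orientation: [1.997, 0.415, -1.992]
force: [0.7, -0.2, -0.9]
opening: 0.0003
```

```bash
python3 chk.py; python3 -c "
from h import *
plan('b',.059)"
```

```text
9.22 [ 0.65   -0.1053  0.0902] F [ 0.7 -0.2 -0.9] tq [  0.  -67.  -48.8   0.1  -0.1   0. ]
d [np.float64(291.3), np.float64(155.8), np.float64(290.9), np.float64(155.2)]
a [np.float64(266.0), np.float64(164.2), np.float64(266.9), np.float64(163.0)]
c [np.float64(314.6), np.float64(177.6), np.float64(314.6), np.float64(177.5)]
b [np.float64(288.5), np.float64(188.0), np.float64(288.4), np.float64(188.1)]
tip expected [[266.4 159.8]]
b t 9.28 pos [ 0.6494 -0.1052  0.0895] F [-0.1  0.4 -0.1] lin [ 0.0504 -0.1914  0.1269]
```

Corner a's mark dropped by about 1 px and the box is still in place. Next is corner b.

apply_moves([
  {"jaw": 1,"linear": [0,-0.191,0.127],"roll": 0},
  {"jaw": 1,"linear": [0,-0.191,0.127],"roll": 0},
  {"jaw": 1,"linear": [0,-0.191,0.127],"roll": 0},
  {"jaw": 1,"linear": [0.02,-0.191,0.127],"roll": 0},
  {"jaw": 1,"linear": [0.045,-0.191,0.127],"roll": 0},
  {"jaw": 1,"linear": [0.049,-0.191,0.127],"roll": 0},
  {"jaw": 1,"linear": [0.049,-0.191,0.127],"roll": 0},
])

```text
t: 10.15
tool_pos: [0.534, -0.031, 0.0592]
orientation: [1.996, 0.415, -1.995]
force: [-0.3, -0.8, 0.9]
opening: 0.0003
```

```bash
python3 chk.py; python3 -c "
from h import *
plan('b',.0485)"
```

```text
10.15 [ 0.534  -0.031   0.0592] F [-0.3 -0.8  0.9] tq [  0.  -48.4 -45.    0.   -0.1  -0. ]
d [np.float64(290.2), np.float64(157.4), np.float64(290.9), np.float64(155.2)]
a [np.float64(266.7), np.float64(163.5), np.float64(266.9), np.float64(163.0)]
c [np.float64(314.7), np.float64(177.5), np.float64(314.6), np.float64(177.5)]
b [np.float64(289.5), np.float64(184.5), np.float64(288.4), np.float64(188.1)]
tip expected [[288.5 190.7]]
b t 10.2 pos [ 0.5342 -0.031   0.0597] F [-0.2  1.1  0.5] lin [ 0.0187 -0.0013  0.0003]
```

apply_moves([
  {"jaw": 1,"linear": [0.004,-0.001,0],"roll": 0},
  {"jaw": 1,"linear": [0.007,-0.001,0],"roll": 0},
])

```text
t: 10.45
tool_pos: [0.5349, -0.0307, 0.0564]
orientation: [1.998, 0.414, -1.992]
force: [-1.6, -0.2, 8.2]
opening: 0.0006
```

apply_moves([
  {"jaw": 1,"linear": [0.004,0,0],"roll": 0},
  {"jaw": 1,"linear": [0.004,0,0],"roll": 0},
])

```text
t: 10.7
tool_pos: [0.5358, -0.0311, 0.0551]
orientation: [1.999, 0.413, -1.99]
force: [-1.6, -1.5, 5.8]
opening: 0.0006
```

apply_moves([
  {"jaw": 1,"linear": [0.004,0,0],"roll": 0},
  {"jaw": 1,"linear": [0.004,0,0],"roll": 0},
])

```text
t: 10.95
tool_pos: [0.536, -0.0313, 0.0533]
orientation: [1.999, 0.412, -1.989]
force: [-1.1, 0.4, 2.7]
opening: 0.0003
```

apply_moves([
  {"jaw": 1,"linear": [0.004,0,0],"roll": 0},
  {"jaw": 1,"linear": [0.004,0,0],"roll": 0},
])

```text
t: 11.2
tool_pos: [0.5358, -0.0311, 0.0504]
orientation: [1.999, 0.413, -1.99]
force: [0.9, 0.0, -0.0]
opening: 0.0008
```

apply_moves([
  {"jaw": 1,"linear": [0.003,0,0],"roll": 0},
  {"jaw": 1,"linear": [0.004,0,0],"roll": 0},
])

```text
t: 11.45
tool_pos: [0.5361, -0.0312, 0.0485]
orientation: [1.999, 0.413, -1.989]
force: [-2.7, 0.1, 8.5]
opening: 0.0007
```

apply_moves([
  {"jaw": 1,"linear": [-0.02,0,0],"roll": 0},
  {"jaw": 1,"linear": [-0.07,0,0],"roll": 0},
  {"jaw": 1,"linear": [-0.07,0,0],"roll": 0},
  {"jaw": 1,"linear": [-0.07,0,0],"roll": 0},
])

```text
t: 11.95
tool_pos: [0.5358, -0.0311, 0.0902]
orientation: [1.999, 0.412, -1.989]
force: [-0.3, -0.6, -1.4]
opening: 0.0004
```

```bash
python3 chk.py; python3 -c "
from h import *
plan('c',.059)"
```

```text
11.95 [ 0.5358 -0.0311  0.0902] F [-0.3 -0.6 -1.4] tq [ -0.  -49.6 -48.    0.   -0.1   0. ]
d [np.float64(291.7), np.float64(152.9), np.float64(290.9), np.float64(155.2)]
a [np.float64(266.7), np.float64(163.5), np.float64(266.9), np.float64(163.0)]
c [np.float64(314.6), np.float64(177.5), np.float64(314.6), np.float64(177.5)]
b [np.float64(288.9), np.float64(188.2), np.float64(288.4), np.float64(188.1)]
tip expected [[288.7 182.9]]
c t 12.0 pos [ 0.5353 -0.0311  0.0896] F [-0.3 -0.  -0.2] lin [0.0508 0.0887 0.1376]
```

Same signature at b. Next is corner c.

apply_moves([
  {"jaw": 1,"linear": [0,0.089,0.138],"roll": 0},
  {"jaw": 1,"linear": [0,0.089,0.138],"roll": 0},
  {"jaw": 1,"linear": [0.02,0.089,0.138],"roll": 0},
  {"jaw": 1,"linear": [0.045,0.089,0.138],"roll": 0},
  {"jaw": 1,"linear": [0.049,0.089,0.138],"roll": 0},
  {"jaw": 1,"linear": [0.049,0.089,0.138],"roll": 0},
])

```text
t: 12.75
tool_pos: [0.4807, -0.1123, 0.0595]
orientation: [1.997, 0.415, -1.991]
force: [0.7, -1.2, -0.2]
opening: 0.0004
```

```bash
python3 -c "
from h import *
plan('c',.0485)"
```

```text
c t 12.75 pos [ 0.4807 -0.1123  0.0595] F [ 0.7 -1.2 -0.2] lin [0.0183 0.0011 0.0001]
```

apply_moves([
  {"jaw": 1,"linear": [0.004,0,0],"roll": 0},
  {"jaw": 1,"linear": [0.007,0,0],"roll": 0},
])

```text
t: 13.0
tool_pos: [0.482, -0.1121, 0.0561]
orientation: [1.998, 0.415, -1.988]
force: [1.8, 2.2, 5.6]
opening: 0.0006
```

apply_moves([
  {"jaw": 1,"linear": [0.004,0,0],"roll": 0},
  {"jaw": 1,"linear": [0.004,0,0],"roll": 0},
])

```text
t: 13.25
tool_pos: [0.4828, -0.1124, 0.0546]
orientation: [1.999, 0.414, -1.987]
force: [1.0, 0.6, 7.1]
opening: 0.0007
```

apply_moves([
  {"jaw": 1,"linear": [0.004,0,0],"roll": 0},
  {"jaw": 1,"linear": [0.004,0,0],"roll": 0},
])

```text
t: 13.5
tool_pos: [0.4827, -0.1125, 0.0525]
orientation: [1.999, 0.413, -1.987]
force: [-0.9, 0.1, 3.3]
opening: 0.0006
```

apply_moves([
  {"jaw": 1,"linear": [0.004,0,0],"roll": 0},
  {"jaw": 1,"linear": [0.004,0,0],"roll": 0},
])

```text
t: 13.75
tool_pos: [0.4823, -0.1123, 0.0494]
orientation: [1.999, 0.414, -1.988]
force: [0.1, -0.3, -0.6]
opening: 0.0002
```

Snapped. Next a small seating push, then lift well clear and off to the side for a look.

apply_moves([
  {"jaw": 1,"linear": [0.002,0,0],"roll": 0},
  {"jaw": 1,"linear": [0.003,0,0],"roll": 0},
])

```text
t: 14.0
tool_pos: [0.4824, -0.1124, 0.0483]
orientation: [1.998, 0.414, -1.987]
force: [-5.9, 1.9, 12.9]
opening: 0.0005
```

apply_moves([
  {"jaw": 1,"linear": [-0.02,0,0],"roll": 0},
  {"jaw": 1,"linear": [-0.1,0,0],"roll": 0},
  {"jaw": 1,"linear": [-0.2,0,0],"roll": 0},
  {"jaw": 1,"linear": [-0.3,0,0.05],"roll": 0},
  {"jaw": 1,"linear": [-0.3,0.1,0.15],"roll": 0},
  {"jaw": 1,"linear": [-0.3,0.2,0.2],"roll": 0},
  {"jaw": 1,"linear": [-0.3,0.3,0.2],"roll": 0},
  {"jaw": 1,"linear": [-0.3,0.3,0.2],"roll": 0},
  {"jaw": 1,"linear": [-0.3,0.3,0.2],"roll": 0},
])

```text
t: 15.12
tool_pos: [0.4433, -0.3263, 0.2283]
orientation: [2.0, 0.413, -1.989]
force: [0.2, 0.1, 0.6]
opening: 0.0004
```

```bash
python3 chk.py; python3 - <<'E'
from h import *
T0=np.load('top.npy',allow_pickle=True).item();S0=np.load('side.npy',allow_pickle=True).item()
T=read_camera('top');S=read_camera('side')
def marks(c,L):
    o=[]
    for u,v in L:
        q=c['pixels'][v-5:v+6,u-5:u+6].astype(float)[:,:,2]; w=np.clip(q-np.percentile(q,75),0,None); yy,xx=np.mgrid[v-5:v+6,u-5:u+6]
        o.append([(w*xx).sum()/w.sum(),(w*yy).sum()/w.sum()])
    return np.array(o)
LT=[(321,180),(347,196),(325,233),(299,217)]
for n,c in (('before',T0),('after',T)):
    m=marks(c,LT); print(n,m.round(1).tolist()); r=ray(c,m,.069 if n=='after' else .074)[:,:2]; print(r.round(4).tolist(),r.mean(0).round(4),[np.linalg.norm(r[i]-r[j]).round(4) for i,j in((0,1),(1,2),(2,3),(3,0),(0,2),(1,3))])
for (n,u,v) in (('jar',396,177),('cup',405,243),('dino',256,146),('memo',203,157),('org',125,217)):
    d=cv2.absdiff(T['pixels'],T0['pixels'])[v-14:v+15,u-14:u+15].mean(); print(n,d.round(2))
cv2.imwrite('pics/f.png',np.vstack([np.hstack([cv2.resize(x['pixels'][140:210,250:330],(400,300),interpolation=2) for x in(S0,S)]),np.hstack([cv2.resize(x['pixels'][150:255,275:415],(400,300),interpolation=2) for x in(T0,T)])]))
E
```

```text
15.12 [ 0.4433 -0.3263  0.2283] F [0.2 0.1 0.6] tq [ -1.5 -47.5 -50.5  -0.1  -0.4  -0.3]
d [np.float64(291.3), np.float64(155.9), np.float64(290.9), np.float64(155.2)]
a [np.float64(266.7), np.float64(163.6), np.float64(266.9), np.float64(163.0)]
c [np.float64(314.7), np.float64(178.5), np.float64(314.6), np.float64(177.5)]
b [np.float64(288.8), np.float64(188.1), np.float64(288.4), np.float64(188.1)]
tip expected [[354.7 108.9]]
before [[320.9, 178.9], [347.2, 195.7], [325.5, 234.2], [297.8, 217.2]]
[[0.651, -0.1051], [0.5973, -0.1846], [0.4806, -0.1125], [0.5342, -0.0294]] [ 0.5658 -0.1079] [np.float64(0.096), np.float64(0.1372), np.float64(0.0988), np.float64(0.1392), np.float64(0.1706), np.float64(0.1676)]
after [[320.7, 178.5], [347.3, 195.7], [325.0, 234.2], [297.7, 217.1]]
[[0.6532, -0.1054], [0.5976, -0.1863], [0.4805, -0.1121], [0.5345, -0.0297]] [ 0.5665 -0.1084] [np.float64(0.0982), np.float64(0.1386), np.float64(0.0985), np.float64(0.1408), np.float64(0.1728), np.float64(0.1688)]
jar 9.85
cup 19.58
dino 12.84
memo 12.82
org 7.44
```

View pics/f.png

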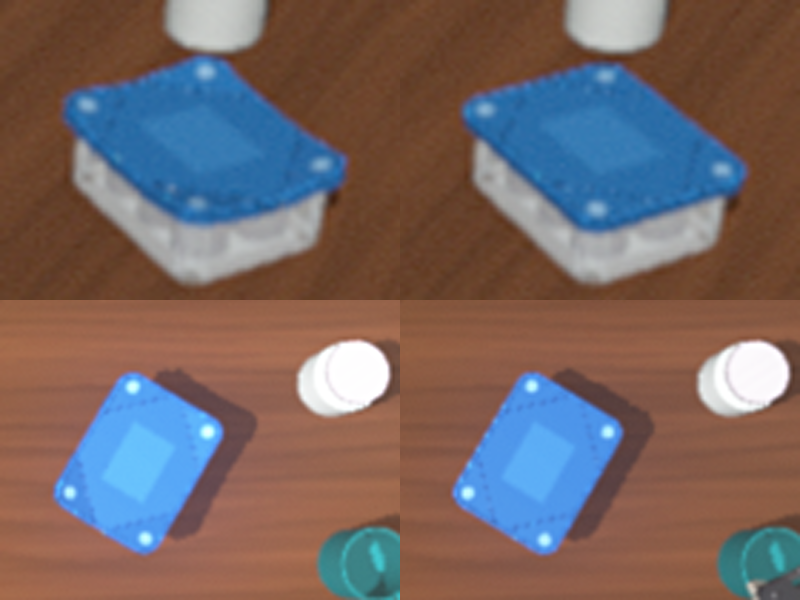

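The before/after picture shows the lid edges straight all round, with all four marks lower in the side view (right). The box and jar are where they were. The arm is 0.15 m above the cup and touching nothing, so I'm handing in.

```bash
python3 -c "
from plant import *
print(close_job())"
```

```text
the job is handed in; nothing more can be done
None
```

I pressed the four lid corners down one at a time with the shut fingertips, in the order d, a, b, c. The job was handed in at about 15 s.

**Corners:** At each corner the force dropped to about 0 N as it gave way, then rose against the seat. The highest force I read was about 13 N upwards, though readings came only at the end of each move. In the last side view the lid is flat with straight edges. By the centroid check, marks a, c and d dropped about 0.6 to 1 px. That check showed no drop for b, but b is visibly flat in the final picture and gave the same force sign.

**Box and other things:** The box centre moved less than 1 mm in the top view. The arm never read contact with anything but the lid. The picture differences I took for the other things prove nothing, because the light changed and the gripper was in view over the cup. By eye the jar had not moved; I did not look closely at the dinosaur, memo holder or organiser after pressing.

**Disagreement:** The fingertips met the lid about 20 mm lower in reported TCP height than the geometry predicted. The side camera suggested about 12 mm and the wrist camera showed no such offset. I did not find the cause, so I went by contact force instead.

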